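Pack two wedge-shaped cheese boxes head to tail in a tray

ROBOT

A 6-joint arm with a two-finger parallel gripper is mounted at the origin on a cart in front of the work surface, level with it; the furniture and walls round the work are solid. World frame = base frame: x ahead of the robot, y to its left, z up, the work surface at z = 0. Lengths are in m, angles in rad, forces in N, time in s.
With the tool pointing down it reaches from about 0.35 to 0.975 m from the base axis. Payload 4.9 kg.
Tool frame: the origin (TCP) lies between the finger pads; the fingertips stand 11 mm ahead of it and the grasp point (between the pads) lies 8 mm behind it; z points along the fingers, y is the line along which they close (so a half turn about z gives the same grasp; the last joint's range is limited). The gripper opens to 85 mm and grips with 20 to 120 N. Pads are 22 mm wide; open, the fingers measure 114 mm over their backs; the gripper's body (76 mm by 85 mm) begins 54 mm behind the grasp point. The pads swing forward as they close: fully open they stand 13 mm farther back than shut.
Start: joints at [1.208, 0.053, 1.613, -0, 1.476, -0.119], TCP at [0.151, 0.607, 0.242] pointing down, gripper open.
Joint ranges: [-3.01, 3.01], [-1.01, 2.22], [0.06, 2.58], [-1.02, 4.17], [0.09, 2.62], [-3.14, 3.14]. Speed limits (rad/s): [2.57, 2.57, 3.14, 3.14, 3.14, 3.14].

INTERFACE

Orientations are given as a unit quaternion [x, y, z, w].
In Python, from station import bot gives the robot as it stands. The module is installed in compiled form; this text tells all that it offers.
- The arm moves only by the tool send_rows, never from a script. Its argument "motion" is a list of rows, each an object with "linear": the shift along the tool's x, y, z each as a share of 0.6 m, from -1 to 1, a list of three; "delta_rot": the turn, a rotation vector about the tool's x, y, z each as a share of 60 degrees, from -1 to 1, a list of three. A call has 1 to 20 rows; each row shifts and turns the commanded pose from where the row before left it, along the tool's axes as they then stand; what a row does not reach is not made up. A row lasts 1/10 s, in which the tool goes at most 50 mm and 8.59 degrees, less where a joint would pass 70% of its speed; a pose out of reach is approached as far as the arm can. A call with a number of a shift or a turn outside -1 to 1 is refused whole. A call with a gripper value outside its range is refused whole. "claw" is the gripper command: -1 is fully open, 1 is shut, values between are in proportion, set as the call begins (left out, the last holds). The fingers move at their own pace and stop on an object; "force" is the grip in N (left out, the last holds). Time passes only in rows, so rows that do not move let the fingers close. It gives the time, the measured TCP pose, the force, the opening and the grip force at its end, in the units of the state.
- bot.get_state(): the state, without advancing time (a new reading comes with each control period).
- bot.get_image(name): name is "scene" or "side" or "wrist"; returns the picture (480x640x3 uint8, red, green, blue); there is no depth.
- bot.calibration(name): a dict with "fx", "fy", "cx", "cy" (pixels), "dist_coeffs" ([k1, k2, p1, p2, k3] as OpenCV has them; the pictures are not rectified), "rvec" (rotation vector, rad) and "tvec" (3), from world to camera coordinates, as OpenCV has them. Camera axes: x right, y down, z forward; pixel columns grow to the right and rows downward; lengths in m; the calibration is good to about 2 mm. A picture is of the moment at which its call begins: read the wrist's pose just before it. calibration takes no time and is no camera call; for the wrist camera it gives the pose at the moment of the call.
- bot.close_job(): hands the job in; it is judged then, once.
The state is a dict: "time": time; "joint_pos": joint angles; "qd": joint speeds; "tau": joint torques, N m; "eef_pos": TCP position; "tool_rot": TCP orientation; "contact_force": force on the tool from outside, world axes, zero at the start; "torque": the same for the moment, N m; "width": finger opening in m; "grasp_force": force on a finger pad.
Only numpy, scipy, OpenCV 4.12 (cv2) and the standard library are available. Lean on these libraries where they do the work, as an engineer would, in place of code of your own. Each camera call takes 0.05 s, during which the arm holds its last target. There are 200 camera calls.

TASK

Pack the two wedge-shaped cheese boxes with yellow lids into the white tray, head to tail with their slanted sides facing each other, so that together they fill its rectangle and both stand flat on its floor. Leave the box with the blue lid where it is.

Things in the scene. Friction and masses are not known exactly. Their poses are not given: they have to be found in the camera images.
- tray: white tray, fixed. Inner floor 156 mm (its x) by 130 mm (its y), 4 mm above the table; walls flare out 20 degrees to a rim 25 mm high, about 182 by 156 mm over all. Origin: centre of underside; z up. Two boxes head to tail, slanted sides together, make a 140 by 110 mm rectangle, long side along the tray's x; which box lies on which side is free
- wedge_1: white food box, yellow lid, 0.2 kg; from above a right trapezoid (lid size; foot 4 mm less all round). Origin: underside, below the grip bar; z up. Thick end (76 mm) at x +61 mm, thin end (34 mm) at x -79; straight side at y -29, slanted side from y +5 (thin end) to +47 (thick). Lid top 40 mm high; on it the bar, yellow, centred over the origin, 12 mm (x) by 40 (y), up to 70 mm high
- wedge_2: white food box, yellow lid, 0.2 kg; from above a right trapezoid (lid size; foot 4 mm less all round). Origin: underside, below the grip bar; z up. Thick end (76 mm) at x +61 mm, thin end (34 mm) at x -79; straight side at y -29, slanted side from y +5 (thin end) to +47 (thick). Lid top 40 mm high; on it the bar, yellow, centred over the origin, 12 mm (x) by 40 (y), up to 70 mm high
- wedge_blue: white food box, blue lid, 0.2 kg; from above a right trapezoid (lid size; foot 4 mm less all round). Origin: underside, below the grip bar; z up. Thick end (76 mm) at x +61 mm, thin end (34 mm) at x -79; straight side at y -29, slanted side from y +5 (thin end) to +47 (thick). Lid top 40 mm high; on it the bar, blue, centred over the origin, 12 mm (x) by 40 (y), up to 70 mm high

How it is judged:
At the end, for the whole second after the job is handed in: Both yellow boxes rest flat on the tray floor (underside under 10 mm above the tray's, tilt under 0.1 rad), origins within 35 mm (x) and 55 mm (y) of its centre, within 12 degrees of its x, each origin over 35 mm to +y in the other's frame; blue box moved under 30 mm (x of wedge_1 in the frame of tray between -0.035 and 0.035 m and y of wedge_1 in the frame of tray between -0.055 and 0.055 m and z of each of wedge_1, wedge_2 in the frame of tray below 0.01 m and angle between each of wedge_1, wedge_2's own z axis and vertical below 0.1 rad and angle between the x axis of each of wedge_1, wedge_2 and the x axis of tray, either way round below 0.21 rad and y of wedge_2 in the frame of wedge_1 above 0.035 m and linear speed of each of wedge_1, wedge_2 below 0.02 m/s and x of wedge_2 in the frame of tray between -0.035 and 0.035 m and y of wedge_2 in the frame of tray between -0.055 and 0.055 m and y of wedge_1 in the frame of wedge_2 above 0.035 m and distance of wedge_blue from where it was at the start of the episode below 0.03 m); the robot touches nothing.
It fails at once if the blue-lidded box is moved 30 mm or more (distance of wedge_blue from where it was at the start of the episode above 0.03 m).
It also fails if it takes over 64 s, if anything falls off the work surface, if the arm or the gripper's body presses on something with over 40 N, if the wrist force passes 120 N, or if a joint passes its speed limit or range.

## Working session

There is one attempt and no reset: what is moved stays moved. The work goes in short steps, Python scripts to look and compute and a tool call to move; the robot and the scene stay as the last step left them, time stands still between calls to the robot, and variables do not carry over. Pictures are saved under pics/ and viewed, at most 10 in all, crops included, and the job is handed in when it is done.

Besides the shell and the picture viewer there is one more tool, called after "Emit:" as name(argument=value, ...), one argument or row to a line, values as JSON. send_rows: Moves the arm, as the interface text tells. Its arguments: {"type":"object","properties":{"motion":{"type":"array"},"claw":{"type":"number"},"force":{"type":"number"}},"required":["motion"]}

```bash
mkdir -p pics; python3 - <<'E'
from station import bot
import cv2,numpy as np
s=bot.get_state();print(s)
for n in("scene","side"):
    im=bot.get_image(n);cv2.imwrite(f"pics/{n}0.png",im[:,:,::-1]);c=bot.calibration(n);print(n,c)
E
```

```text
{'time': 0.0, 'joint_pos': array([ 1.20797496e+00,  5.33814607e-02,  1.61429609e+00, -1.31012469e-05,
        1.47597315e+00, -1.18992334e-01]), 'qd': array([ 9.68387373e-04, -5.52778560e-04,  4.35345326e-05,  9.00201181e-04,
        1.18620326e-03,  6.68942727e-04]), 'tau': array([ 1.54421876e-03, -3.93671572e+01, -3.70179927e+01, -1.34242509e-05,
        6.82651356e-03, -8.07583206e-06]), 'eef_pos': array([0.15067342, 0.60595346, 0.24104648]), 'tool_rot': array([ 1.21612049e-01,  9.92577176e-01, -1.00086096e-03, -2.39175140e-04]), 'contact_force': array([0.38990806, 0.35767649, 0.89333502]), 'torque': array([-0.01803273,  0.03769757,  0.02329091]), 'grasp_force': 0.0, 'width': 0.08506173309307224}
scene {'fx': 620.0353937201703, 'fy': 620.0353937201703, 'cx': 323.26512082445515, 'cy': 245.99318095207732, 'dist_coeffs': array([0.00479685, 0.        , 0.        , 0.        , 0.        ]), 'rvec': array([ 2.05163447, -0.97606676,  0.5017797 ]), 'tvec': array([-0.34050255,  0.28063885,  0.93092589])}
side {'fx': 565.3858310994998, 'fy': 565.3858310994998, 'cx': 315.5646833365158, 'cy': 233.09757595208868, 'dist_coeffs': array([-0.04036409,  0.        ,  0.        ,  0.        ,  0.        ]), 'rvec': array([ 2.12774369,  0.03027999, -0.04738971]), 'tvec': array([-0.52547949,  0.04365243,  1.16081931])}
```

View pics/scene0.png

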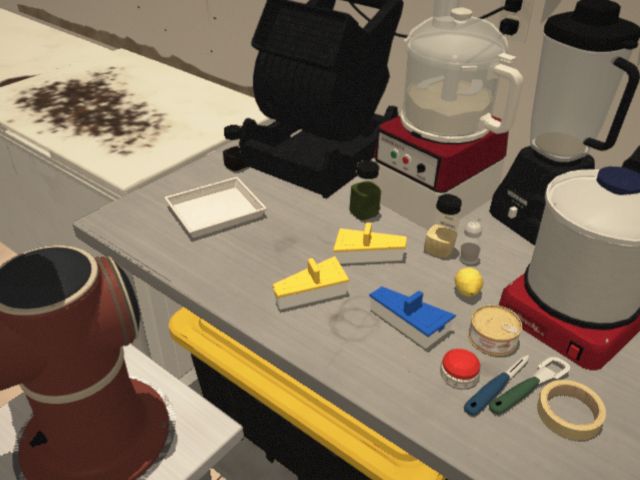

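View pics/side0.png

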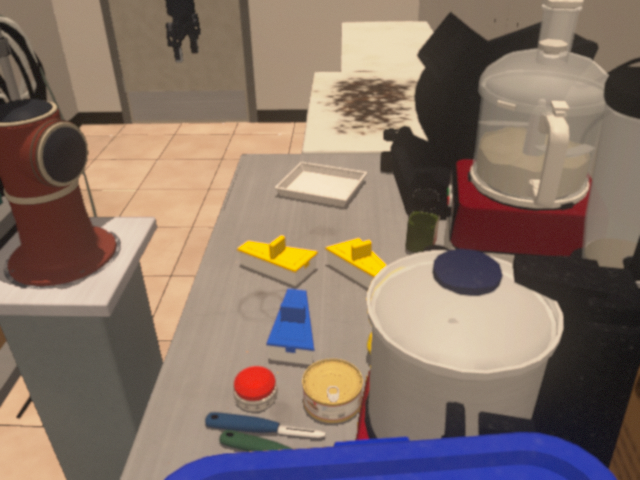

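```bash
cat > h.py <<'E'
import cv2,numpy as np
from scipy.spatial.transform import Rotation as R
def ray(c,uv):
    K=np.array([[c["fx"],0,c["cx"]],[0,c["fy"],c["cy"]],[0,0,1.]])
    p=cv2.undistortPoints(np.array(uv,float).reshape(-1,1,2),K,c["dist_coeffs"])[:,0]
    M=cv2.Rodrigues(c["rvec"])[0];o=-M.T@c["tvec"]
    return o,np.c_[p,np.ones(len(p))]@M
def plane(c,uv,z):
    o,d=ray(c,uv);return (o+d*((z-o[2])/d[:,2])[:,None])[:,:2]
def blobs(im,lo,hi,amin=300):
    m=cv2.inRange(cv2.cvtColor(im,cv2.COLOR_RGB2HSV),lo,hi)
    cs=cv2.findContours(m,cv2.RETR_EXTERNAL,cv2.CHAIN_APPROX_NONE)[0]
    return [c for c in cs if cv2.contourArea(c)>amin]
Y=((20,150,90),(34,255,255));B=((100,120,50),(125,255,255))
E
python3 - <<'E'
from station import bot
from h import *
np.set_printoptions(precision=3,suppress=True)
im=cv2.imread("pics/scene0.png")[:,:,::-1].copy();c=bot.calibration("scene")
for col in(Y,B):
  for k in blobs(im,*col):
    x,y,w,h=cv2.boundingRect(k)
    if not(265<x<420 and 200<y<340):continue
    a=cv2.approxPolyDP(k,2,True)[:,0]
    print(np.c_[a,plane(c,a,.04)])
cv2.imwrite("pics/z.png",cv2.resize(im[175:350,160:460,::-1],(800,467),interpolation=cv2.INTER_CUBIC))
print(cv2.Rodrigues(bot.calibration("wrist")["rvec"])[0].T,bot.calibration("wrist"))
E
```

```text
[[348.    279.      0.488  -0.104]
 [335.    257.      0.525  -0.045]
 [319.    264.      0.488  -0.035]
 [309.    259.      0.487  -0.01 ]
 [307.    269.      0.461  -0.026]
 [273.    286.      0.384  -0.01 ]
 [276.    296.      0.367  -0.032]]
[[334.    251.      0.538  -0.032]
 [404.    247.      0.639  -0.131]
 [405.    237.      0.668  -0.115]
 [371.    233.      0.635  -0.053]
 [370.    224.      0.66   -0.033]
 [367.    222.      0.662  -0.024]
 [363.    232.      0.627  -0.038]
 [340.    229.      0.605   0.004]]
[[370.    294.      0.48   -0.16 ]
 [427.    335.      0.457  -0.295]
 [436.    329.      0.479  -0.299]
 [440.    330.      0.481  -0.306]
 [454.    316.      0.527  -0.307]
 [423.    303.      0.521  -0.248]
 [419.    291.      0.544  -0.225]
 [407.    297.      0.516  -0.217]
 [381.    287.      0.509  -0.165]]
[[ 0.242  0.921  0.305]
 [ 0.97  -0.229 -0.078]
 [-0.002  0.314 -0.949]] {'fx': 367.12859859019466, 'fy': 367.12859859019466, 'cx': 319.19521261622543, 'cy': 242.357221021949, 'dist_coeffs': array([-0.017,  0.   ,  0.   ,  0.   ,  0.   ]), 'rvec': array([-2.265, -1.77 , -0.283]), 'tvec': array([-0.624, -0.04 ,  0.382])}
```

View pics/z.png

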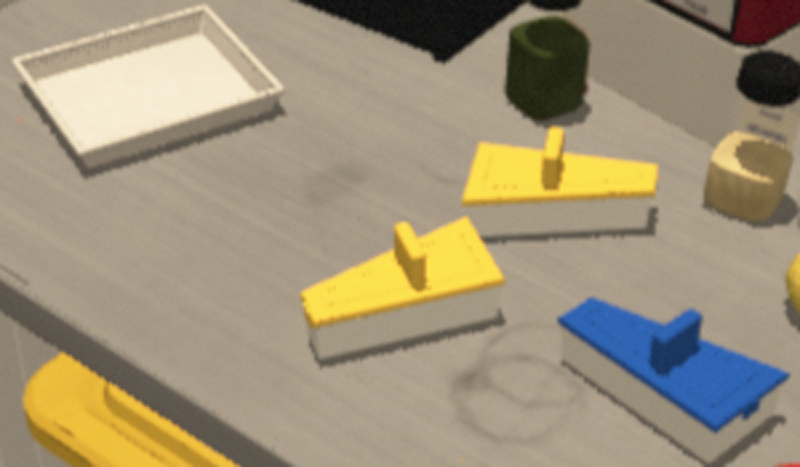

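```bash
python3 - <<'E'
from station import bot
from h import *
c=bot.calibration("scene")
z=np.array([[15,62],[205,8],[283,92],[90,168]])*.375+[160,175]
p=plane(c,z,.025);print(p.round(3),p.mean(0),[np.linalg.norm(p[i]-p[i-1]).round(3) for i in range(4)])
for i in(0,1): print(np.degrees(np.arctan2(*(p[i+1]-p[i])[::-1])))
cv2.imwrite("pics/w0.png",bot.get_image("wrist")[:,:,::-1])
E
```

```text
[[0.464 0.39 ]
 [0.629 0.33 ]
 [0.576 0.186]
 [0.403 0.229]] [0.51775277 0.28405094] [np.float64(0.172), np.float64(0.176), np.float64(0.153), np.float64(0.178)]
-19.964734751768706
-110.32979291565164
```

View pics/w0.png

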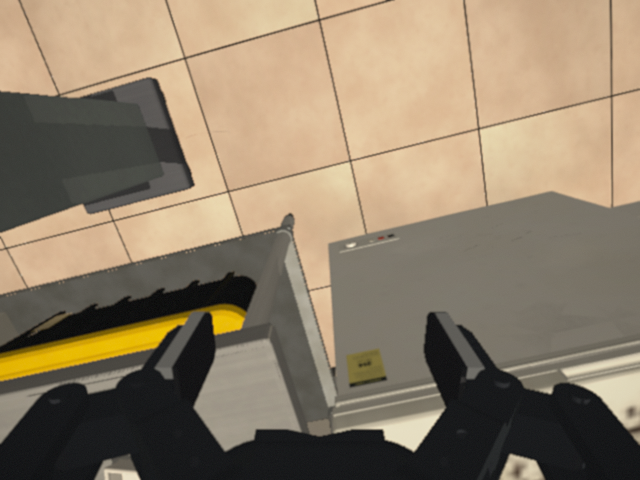

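Emit:
send_rows(
  motion=[
    {"linear":[0,0,0],"delta_rot":[0,0,0.132]},
    {"linear":[0,0,0],"delta_rot":[0,0,0.132]},
    {"linear":[0,0,0],"delta_rot":[0,0,0.132]},
    {"linear":[0,0,0],"delta_rot":[0,0,0.132]},
    {"linear":[0,0,0],"delta_rot":[0,0,0.132]},
    {"linear":[0,0,0],"delta_rot":[0,0,0.132]},
    {"linear":[0,0,0],"delta_rot":[0,0,0.132]},
    {"linear":[0,0,0],"delta_rot":[0,0,0.132]},
    {"linear":[0,0,0],"delta_rot":[0,0,0.132]},
    {"linear":[0,0,0],"delta_rot":[0,0,0.132]},
    {"linear":[0,0,0],"delta_rot":[0,0,0.132]},
    {"linear":[0,0,0],"delta_rot":[0,0,0.132]},
  ],
  claw=-1,
)

```text
time: 1.35
eef_pos: [0.1508, 0.6063, 0.2417]
tool_rot: [0.816, 0.578, -0.0, 0.0]
contact_force: [0.7, -0.5, -0.1]
width: 0.0859
grasp_force: 0.0
```

Emit:
send_rows(
  motion=[
    {"linear":[-0.028,0.0685,-0.0076],"delta_rot":[0,0,0]},
    {"linear":[-0.028,0.0685,-0.0076],"delta_rot":[0,0,0]},
    {"linear":[-0.028,0.0685,-0.0076],"delta_rot":[0,0,0]},
    {"linear":[-0.028,0.0685,-0.0076],"delta_rot":[0,0,0]},
    {"linear":[-0.028,0.0685,-0.0076],"delta_rot":[0,0,0]},
    {"linear":[-0.028,0.0685,-0.0076],"delta_rot":[0,0,0]},
    {"linear":[-0.028,0.0685,-0.0076],"delta_rot":[0,0,0]},
    {"linear":[-0.028,0.0685,-0.0076],"delta_rot":[0,0,0]},
    {"linear":[-0.028,0.0685,-0.0076],"delta_rot":[0,0,0]},
    {"linear":[-0.028,0.0685,-0.0076],"delta_rot":[0,0,0]},
    {"linear":[-0.028,0.0685,-0.0076],"delta_rot":[0,0,0]},
    {"linear":[0,0,0],"delta_rot":[0,0,0]},
  ],
)

```text
time: 2.55
eef_pos: [0.5213, 0.2811, 0.2926]
tool_rot: [0.816, 0.578, 0.0, 0.001]
contact_force: [0.8, -0.1, 0.7]
width: 0.0858
grasp_force: 0.0
```

```bash
cat >> h.py <<'E'
def pose(s):
    M=R.from_quat(s["tool_rot"]).as_matrix();return s["eef_pos"].round(4),"psi",np.degrees(np.arctan2(M[1,1],M[0,1])).round(2),"zaxis",M[:,2].round(3)
E
python3 - <<'E'
from station import bot
from h import *
print(pose(bot.get_state()))
im=bot.get_image("wrist");np.save("w1.npy",im);cv2.imwrite("pics/w1.png",im[:,:,::-1])
E
```

```text
(array([0.5213, 0.2811, 0.2926]), 'psi', np.float64(-19.35), 'zaxis', array([ 0.001, -0.001, -1.   ]))
```

View pics/w1.png

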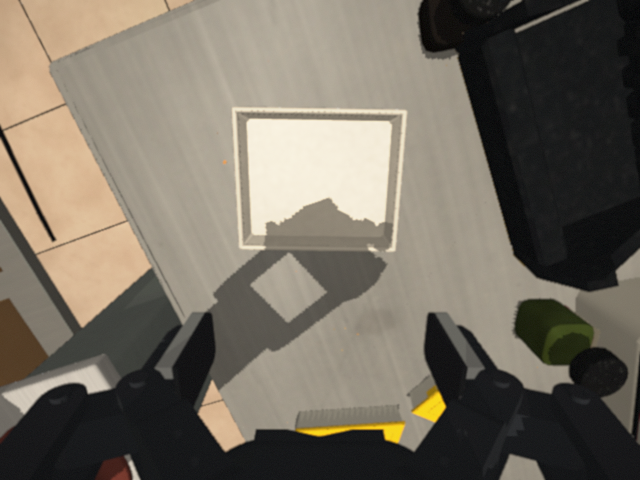

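Emit:
send_rows(
  motion=[
    {"linear":[-0.0645,0.0245,0],"delta_rot":[0,0,0]},
    {"linear":[-0.0645,0.0245,0],"delta_rot":[0,0,0]},
    {"linear":[-0.0645,0.0245,0],"delta_rot":[0,0,0]},
    {"linear":[-0.0645,0.0245,0],"delta_rot":[0,0,0]},
    {"linear":[-0.0645,0.0245,0],"delta_rot":[0,0,0]},
    {"linear":[-0.0645,0.0245,0],"delta_rot":[0,0,0]},
    {"linear":[-0.0645,0.0245,0],"delta_rot":[0,0,0]},
    {"linear":[-0.0645,0.0245,0],"delta_rot":[0,0,0]},
    {"linear":[0,0,0],"delta_rot":[0,0,0.1185]},
    {"linear":[0,0,0],"delta_rot":[0,0,0.1185]},
    {"linear":[0,0,0],"delta_rot":[0,0,0.1185]},
    {"linear":[0,0,0],"delta_rot":[0,0,0.1185]},
    {"linear":[0,0,0],"delta_rot":[0,0,0.1185]},
    {"linear":[0,0,0],"delta_rot":[0,0,0.1185]},
    {"linear":[0,0,0],"delta_rot":[0,0,0]},
    {"linear":[0,0,0],"delta_rot":[0,0,0]},
  ],
)

```text
time: 4.2
eef_pos: [0.5282, -0.0456, 0.2921]
tool_rot: [0.969, 0.247, -0.0, -0.0]
contact_force: [-0.7, 0.2, 0.5]
width: 0.0853
grasp_force: 0.0
```

```bash
python3 - <<'E'
from station import bot
from h import *
np.set_printoptions(precision=4,suppress=True)
print(pose(bot.get_state()))
c=bot.calibration("wrist")
im=bot.get_image("wrist");cv2.imwrite("pics/w2.png",im[:,:,::-1])
for k in blobs(im,*Y,800):
    a=cv2.approxPolyDP(k,3,True)[:,0]; print(np.c_[a,plane(c,a,.04)])
# tray: camera pose in tool frame is constant -> reuse at the earlier TCP pose
Mc=cv2.Rodrigues(c["rvec"])[0];o=-Mc.T@c["tvec"]
s=bot.get_state();Mt=R.from_quat(s["tool_rot"]).as_matrix();ot=Mt.T@(o-s["eef_pos"]);Rt=Mc@Mt
psi=np.radians(-19.35);M1=np.array([[-np.sin(psi),np.cos(psi),0],[np.cos(psi),np.sin(psi),0],[0,0,-1]])
o1=np.array([.5213,.2811,.2926])+M1@ot;Rc=Rt@M1.T
c1=dict(c);c1["rvec"]=cv2.Rodrigues(Rc)[0];c1["tvec"]=-Rc@o1
p=plane(c1,[[234,108],[406,110],[396,250],[241,249]],.025)
print("tray",p,p.mean(0),[np.linalg.norm(p[i]-p[i-1]) for i in range(4)])
for a,b in((0,1),(3,2),(3,0),(2,1)):print(np.degrees(np.arctan2(*(p[b]-p[a])[::-1])))
E
```

```text
(array([ 0.5282, -0.0456,  0.2921]), 'psi', np.float64(-61.45), 'zaxis', array([-0.001,  0.   , -1.   ]))
[[316.     197.       0.5293  -0.04  ]
 [232.     285.       0.3932  -0.0037]
 [246.     310.       0.3715  -0.0315]
 [349.     254.       0.4902  -0.1029]]
[[549.     174.       0.6674  -0.2427]
 [530.     189.       0.6452  -0.2351]
 [525.     207.       0.6272  -0.2427]
 [530.     222.       0.6165  -0.258 ]
 [552.     234.       0.6174  -0.2883]
 [576.     216.       0.6461  -0.2982]
 [577.     198.       0.662   -0.2859]
 [569.     185.       0.6687  -0.269 ]]
[[310.     179.       0.5431  -0.0255]
 [446.     141.       0.643   -0.1286]
 [451.     107.       0.6723  -0.1144]
 [311.     104.       0.6086   0.0083]]
tray [[0.4687 0.3985]
 [0.6348 0.338 ]
 [0.5838 0.1941]
 [0.4151 0.2547]] [0.5256 0.2963] [np.float64(0.15345701796307046), np.float64(0.17675895255112287), np.float64(0.15274350003735054), np.float64(0.17926085811293824)]
-20.002748953471478
-19.77461151469366
69.53566387770618
70.47147753258116
```

View pics/w2.png

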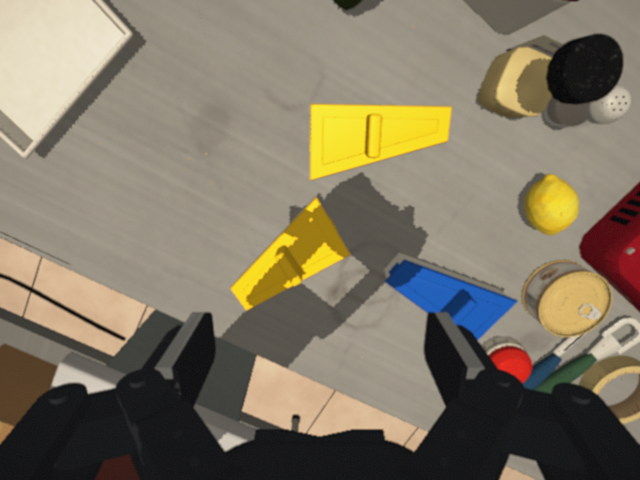

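Emit:
send_rows(
  motion=[
    {"linear":[0,0,0],"delta_rot":[0,0,0.019]},
    {"linear":[0.056,0.041,0],"delta_rot":[0,0,0]},
    {"linear":[0.056,0.041,0],"delta_rot":[0,0,0]},
    {"linear":[0,0,0.0667],"delta_rot":[0,0,0]},
    {"linear":[0,0,0.0667],"delta_rot":[0,0,0]},
    {"linear":[0,0,0.0667],"delta_rot":[0,0,0]},
    {"linear":[0,0,0.0667],"delta_rot":[0,0,0]},
    {"linear":[0,0,0.0667],"delta_rot":[0,0,0]},
    {"linear":[0,0,0.02],"delta_rot":[0,0,0]},
    {"linear":[0,0,0.02],"delta_rot":[0,0,0]},
    {"linear":[0,0,0.02],"delta_rot":[0,0,0]},
    {"linear":[0,0,0],"delta_rot":[0,0,0]},
    {"linear":[0,0,0],"delta_rot":[0,0,0]},
  ],
)

```text
time: 5.55
eef_pos: [0.6117, -0.0598, 0.0578]
tool_rot: [0.972, 0.235, 0.001, 0.0]
contact_force: [0.2, 0.1, 1.4]
width: 0.0855
grasp_force: 0.0
```

Emit:
send_rows(
  motion=[
    {"linear":[0,0,0],"delta_rot":[0,0,0]},
    {"linear":[0,0,0],"delta_rot":[0,0,0]},
    {"linear":[0,0,0],"delta_rot":[0,0,0]},
    {"linear":[0,0,0],"delta_rot":[0,0,0]},
    {"linear":[0,0,0],"delta_rot":[0,0,0]},
    {"linear":[0,0,0],"delta_rot":[0,0,0]},
    {"linear":[0,0,0],"delta_rot":[0,0,0]},
    {"linear":[0,0,0],"delta_rot":[0,0,0]},
    {"linear":[0,0,0],"delta_rot":[0,0,0]},
    {"linear":[0,0,0],"delta_rot":[0,0,0]},
  ],
  claw=1,
  force=60,
)

```text
time: 6.55
eef_pos: [0.611, -0.0596, 0.0567]
tool_rot: [0.972, 0.235, 0.0, 0.0]
contact_force: [0.5, 1.0, 2.9]
width: 0.0109
grasp_force: 61.2
```

Emit:
send_rows(
  motion=[
    {"linear":[0,0,-0.03],"delta_rot":[0,0,0]},
    {"linear":[0,0,-0.06],"delta_rot":[0,0,0]},
    {"linear":[0,0,-0.06],"delta_rot":[0,0,0]},
    {"linear":[0,0,-0.06],"delta_rot":[0,0,0]},
    {"linear":[0,0,-0.03],"delta_rot":[0,0,0]},
    {"linear":[0,0,0],"delta_rot":[0,0,-0.06]},
    {"linear":[0,0,0],"delta_rot":[0,0,-0.119]},
    {"linear":[0,0,0],"delta_rot":[0,0,-0.119]},
    {"linear":[0,0,0],"delta_rot":[0,0,-0.119]},
    {"linear":[0,0,0],"delta_rot":[0,0,-0.119]},
    {"linear":[0,0,0],"delta_rot":[0,0,-0.119]},
    {"linear":[0,0,0],"delta_rot":[0,0,-0.06]},
    {"linear":[0,0,0],"delta_rot":[0,0,0]},
  ],
)

```text
time: 7.85
eef_pos: [0.6098, -0.0594, 0.1986]
tool_rot: [0.819, 0.574, -0.001, -0.001]
contact_force: [-0.2, 0.3, -1.5]
width: 0.0108
grasp_force: 60.4
```

Emit:
send_rows(
  motion=[
    {"linear":[0.031,-0.0195,0],"delta_rot":[0,0,0]},
    {"linear":[0.0619,-0.039,0],"delta_rot":[0,0,0]},
    {"linear":[0.0619,-0.039,0],"delta_rot":[0,0,0]},
    {"linear":[0.0619,-0.039,0],"delta_rot":[0,0,0]},
    {"linear":[0.0619,-0.039,0],"delta_rot":[0,0,0]},
    {"linear":[0.0619,-0.039,0],"delta_rot":[0,0,0]},
    {"linear":[0.0619,-0.039,0],"delta_rot":[0,0,0]},
    {"linear":[0.0619,-0.039,0],"delta_rot":[0,0,0]},
    {"linear":[0.0619,-0.039,0],"delta_rot":[0,0,0]},
    {"linear":[0.031,-0.0195,0],"delta_rot":[0,0,0]},
    {"linear":[0,0,0],"delta_rot":[0,0,0]},
    {"linear":[0,0,0],"delta_rot":[0,0,0]},
    {"linear":[0,0,0],"delta_rot":[0,0,0]},
  ],
)

```text
time: 9.15
eef_pos: [0.5266, 0.3255, 0.1997]
tool_rot: [0.819, 0.574, -0.001, 0.0]
contact_force: [0.3, 0.3, -1.6]
width: 0.0105
grasp_force: 60.4
```

```bash
python3 - <<'E'
from station import bot
from h import *
np.set_printoptions(precision=4,suppress=True)
print(pose(bot.get_state()))
c=bot.calibration("wrist")
im=bot.get_image("wrist");cv2.imwrite("pics/w3.png",im[:,:,::-1])
cv2.imwrite("pics/s3.png",bot.get_image("scene")[:,:,::-1])
for k in blobs(im,*Y,800):
    a=cv2.approxPolyDP(k,4,True)[:,0]; print(np.c_[a,plane(c,a,.184)])
E
```

```text
(array([0.5266, 0.3255, 0.1997]), 'psi', np.float64(-20.0), 'zaxis', array([-0.001, -0.001, -1.   ]))
[[501.     244.       0.6096   0.3285]
 [181.     242.       0.4815   0.3762]
 [194.     361.       0.4599   0.3202]
 [215.     352.       0.4716   0.3214]
 [229.     354.       0.4774   0.3181]
 [235.     362.       0.4782   0.313 ]
 [255.     357.       0.4883   0.3123]
 [265.     343.       0.4958   0.3178]
 [272.     314.       0.5048   0.3309]
 [288.     307.       0.5129   0.3318]
 [291.     296.       0.5162   0.3364]
 [301.     295.       0.5206   0.3354]
 [305.     377.       0.5066   0.2934]
 [311.     383.       0.5081   0.2891]
 [330.     382.       0.5171   0.2865]
 [336.     296.       0.5352   0.3295]
 [348.     296.       0.5402   0.3277]
 [350.     307.       0.5393   0.3221]
 [367.     314.       0.5454   0.3161]
 [373.     342.       0.5436   0.301 ]
 [486.     314.       0.5966   0.2973]]
```

View pics/w3.png

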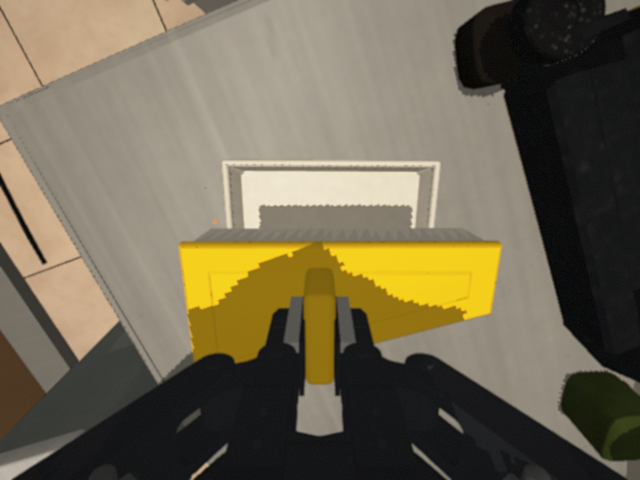

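```bash
python3 - <<'E'
from station import bot
from h import *
p=plane(bot.calibration("wrist"),[[223,161],[440,161]],.025)
d=p[1]-p[0];L=np.linalg.norm(d);a=np.arctan2(d[1],d[0]);print(p,L,np.degrees(a))
yt=np.array([-np.sin(a),np.cos(a)]);ct=p.mean(0)-.078*yt;print(ct)
x=np.array([.5276,.3266])-ct;print(x@np.array([np.cos(a),np.sin(a)]),x@yt)
E
```

```text
[[0.46867171 0.3995409 ]
 [0.63668026 0.33815847]] 0.17887056085246567 -20.069927717212
[0.52590898 0.29558627]
-0.00905454746811778 0.029710707103316192
```

Emit:
send_rows(
  motion=[
    {"linear":[0,0,0.04],"delta_rot":[0,0,0]},
    {"linear":[0,0,0.06],"delta_rot":[0,0,0]},
    {"linear":[0,0,0.06],"delta_rot":[0,0,0]},
    {"linear":[0,0,0.02],"delta_rot":[0,0,0]},
    {"linear":[0,0,0.0125],"delta_rot":[0,0,0]},
    {"linear":[0,0,0.0125],"delta_rot":[0,0,0]},
    {"linear":[0,0,0.0125],"delta_rot":[0,0,0]},
    {"linear":[0,0,0.0125],"delta_rot":[0,0,0]},
    {"linear":[0,0,0],"delta_rot":[0,0,0]},
    {"linear":[0,0,0],"delta_rot":[0,0,0]},
    {"linear":[0,0,0],"delta_rot":[0,0,0]},
  ],
)

```text
time: 10.35
eef_pos: [0.5269, 0.3267, 0.063]
tool_rot: [0.819, 0.574, 0.001, 0.0]
contact_force: [0.6, 0.1, -2.5]
width: 0.0105
grasp_force: 60.3
```

Emit:
send_rows(
  motion=[
    {"linear":[0,0,0.0015],"delta_rot":[0,0,0]},
    {"linear":[0,0,0.0015],"delta_rot":[0,0,0]},
    {"linear":[0,0,0],"delta_rot":[0,0,0]},
    {"linear":[0,0,0],"delta_rot":[0,0,0]},
  ],
)

```text
time: 10.75
eef_pos: [0.5267, 0.3266, 0.0607]
tool_rot: [0.819, 0.574, 0.0, 0.0]
contact_force: [-0.0, 0.1, -1.7]
width: 0.011
grasp_force: 60.4
```

Emit:
send_rows(
  motion=[
    {"linear":[0,0,0],"delta_rot":[0,0,0]},
    {"linear":[0,0,0],"delta_rot":[0,0,0]},
    {"linear":[0,0,0],"delta_rot":[0,0,0]},
    {"linear":[0,0,0],"delta_rot":[0,0,0]},
    {"linear":[0,0,0],"delta_rot":[0,0,0]},
    {"linear":[0,0,0],"delta_rot":[0,0,0]},
    {"linear":[0,0,0],"delta_rot":[0,0,0]},
    {"linear":[0,0,0],"delta_rot":[0,0,0]},
    {"linear":[0,0,-0.02],"delta_rot":[0,0,0]},
    {"linear":[0,0,-0.06],"delta_rot":[0,0,0]},
    {"linear":[0,0,-0.07],"delta_rot":[0,0,0]},
    {"linear":[0,0,-0.07],"delta_rot":[0,0,0]},
    {"linear":[0,0,-0.07],"delta_rot":[0,0,0]},
    {"linear":[0,0,-0.06],"delta_rot":[0,0,0]},
    {"linear":[0,0,0],"delta_rot":[0,0,0.0942]},
    {"linear":[0,0,0],"delta_rot":[0,0,0.0942]},
    {"linear":[0,0,0],"delta_rot":[0,0,0]},
    {"linear":[0,0,0],"delta_rot":[0,0,0]},
  ],
  claw=-1,
)

```text
time: 12.55
eef_pos: [0.5264, 0.3265, 0.2709]
tool_rot: [0.871, 0.492, 0.0, 0.0]
contact_force: [0.2, -0.3, -0.0]
width: 0.0855
grasp_force: 0.0
```

```bash
python3 - <<'E'
from station import bot
from h import *
np.set_printoptions(precision=4,suppress=True)
print(pose(bot.get_state()))
c=bot.calibration("wrist");im=bot.get_image("wrist");cv2.imwrite("pics/w4.png",im[:,:,::-1])
for k in blobs(im,*Y,800):
    a=cv2.approxPolyDP(k,4,True)[:,0]; print(np.c_[a,plane(c,a,.044)])
E
```

```text
(array([0.5264, 0.3265, 0.2709]), 'psi', np.float64(-31.1), 'zaxis', array([ 0.,  0., -1.]))
[[393.     161.       0.6094   0.3281]
 [254.     188.       0.4802   0.3757]
 [271.     256.       0.4551   0.3075]
 [397.     193.       0.5984   0.2984]]
```

View pics/w4.png

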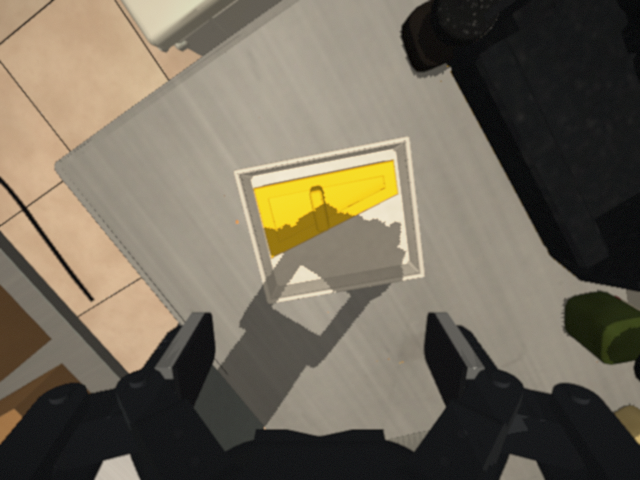

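Emit:
send_rows(
  motion=[
    {"linear":[-0.0662,0.0242,0],"delta_rot":[0,0,0]},
    {"linear":[-0.0662,0.0242,0],"delta_rot":[0,0,0]},
    {"linear":[-0.0662,0.0242,0],"delta_rot":[0,0,0]},
    {"linear":[-0.0662,0.0242,0],"delta_rot":[0,0,0]},
    {"linear":[-0.0662,0.0242,0],"delta_rot":[0,0,0]},
    {"linear":[-0.0662,0.0242,0],"delta_rot":[0,0,0]},
    {"linear":[-0.0662,0.0242,0],"delta_rot":[0,0,0]},
    {"linear":[-0.0662,0.0242,0],"delta_rot":[0,0,0]},
    {"linear":[-0.0662,0.0242,0],"delta_rot":[0,0,0]},
    {"linear":[0,0,0.0667],"delta_rot":[0,0,0]},
    {"linear":[0,0,0.0667],"delta_rot":[0,0,0]},
    {"linear":[0,0,0.0667],"delta_rot":[0,0,0]},
    {"linear":[0,0,0],"delta_rot":[0,0,0]},
    {"linear":[0,0,0],"delta_rot":[0,0,0]},
  ],
)

```text
time: 14.0
eef_pos: [0.4528, -0.0469, 0.1507]
tool_rot: [0.871, 0.491, -0.0, -0.0]
contact_force: [-0.1, -0.3, 1.4]
width: 0.0851
grasp_force: 0.0
```

Descend 0.093 m and close.

Emit:
send_rows(
  motion=[
    {"linear":[0,0,0.0667],"delta_rot":[0,0,0]},
    {"linear":[0,0,0.05],"delta_rot":[0,0,0]},
    {"linear":[0,0,0.02],"delta_rot":[0,0,0]},
    {"linear":[0,0,0.019],"delta_rot":[0,0,0]},
    {"linear":[0,0,0],"delta_rot":[0,0,0]},
    {"linear":[0,0,0],"delta_rot":[0,0,0]},
  ],
)

```text
time: 14.6
eef_pos: [0.4544, -0.0472, 0.0588]
tool_rot: [0.871, 0.491, 0.001, 0.001]
contact_force: [-0.0, 0.5, -0.1]
width: 0.0855
grasp_force: 0.0
```

Emit:
send_rows(
  motion=[
    {"linear":[0,0,0],"delta_rot":[0,0,0]},
    {"linear":[0,0,0],"delta_rot":[0,0,0]},
    {"linear":[0,0,0],"delta_rot":[0,0,0]},
    {"linear":[0,0,0],"delta_rot":[0,0,0]},
    {"linear":[0,0,0],"delta_rot":[0,0,0]},
    {"linear":[0,0,0],"delta_rot":[0,0,0]},
    {"linear":[0,0,0],"delta_rot":[0,0,0]},
    {"linear":[0,0,0],"delta_rot":[0,0,0]},
    {"linear":[0,0,0],"delta_rot":[0,0,0]},
    {"linear":[0,0,0],"delta_rot":[0,0,0]},
  ],
  claw=1,
  force=60,
)

```text
time: 15.6
eef_pos: [0.4534, -0.047, 0.0574]
tool_rot: [0.871, 0.491, 0.0, 0.0]
contact_force: [-0.1, 0.0, 3.6]
width: 0.0109
grasp_force: 61.1
```

Emit:
send_rows(
  motion=[
    {"linear":[0,0,-0.03],"delta_rot":[0,0,0]},
    {"linear":[0,0,-0.06],"delta_rot":[0,0,0]},
    {"linear":[0,0,-0.06],"delta_rot":[0,0,0]},
    {"linear":[0,0,-0.06],"delta_rot":[0,0,0]},
    {"linear":[0,0,-0.03],"delta_rot":[0,0,0]},
    {"linear":[0,0,0],"delta_rot":[0,0,-0.0925]},
    {"linear":[0,0,0],"delta_rot":[0,0,-0.0925]},
    {"linear":[0.033,-0.0042,0],"delta_rot":[0,0,0]},
    {"linear":[0.066,-0.0084,0],"delta_rot":[0,0,0]},
    {"linear":[0.066,-0.0084,0],"delta_rot":[0,0,0]},
    {"linear":[0.066,-0.0084,0],"delta_rot":[0,0,0]},
    {"linear":[0.066,-0.0084,0],"delta_rot":[0,0,0]},
    {"linear":[0.066,-0.0084,0],"delta_rot":[0,0,0]},
    {"linear":[0.066,-0.0084,0],"delta_rot":[0,0,0]},
    {"linear":[0.066,-0.0084,0],"delta_rot":[0,0,0]},
    {"linear":[0.033,-0.0042,0],"delta_rot":[0,0,0]},
    {"linear":[0,0,0],"delta_rot":[0,0,0]},
    {"linear":[0,0,0],"delta_rot":[0,0,0]},
    {"linear":[0,0,0],"delta_rot":[0,0,0]},
  ],
)

```text
time: 17.5
eef_pos: [0.5238, 0.2632, 0.2005]
tool_rot: [0.82, 0.572, -0.001, 0.0]
contact_force: [-0.0, -1.1, -2.2]
width: 0.0109
grasp_force: 60.3
```

```bash
python3 - <<'E'
from station import bot
from h import *
np.set_printoptions(precision=4,suppress=True)
print(pose(bot.get_state()))
c=bot.calibration("wrist");im=bot.get_image("wrist");cv2.imwrite("pics/w5.png",im[:,:,::-1])
E
```

```text
(array([0.5238, 0.2632, 0.2005]), 'psi', np.float64(-20.18), 'zaxis', array([-0.001, -0.001, -1.   ]))
```

View pics/w5.png

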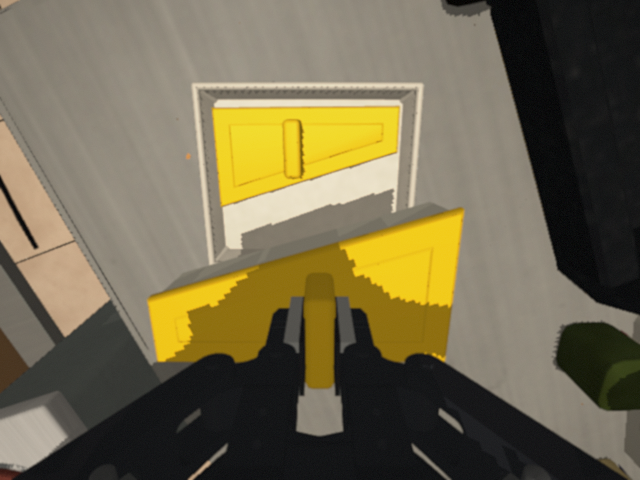

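```bash
python3 - <<'E'
from station import bot
from h import *
c=bot.calibration("wrist")
p=plane(c,[[149,296],[463,210]],.183);q=plane(c,[[214,107],[399,107],[398,153],[222,206]],.044)
a=np.radians(-20);xt=np.array([np.cos(a),np.sin(a)]);yt=np.array([-xt[1],xt[0]]);T=np.c_[xt,yt]
o=np.array([.526,.2956]);print(((p-o)@T*1e3).round(1),((q-o)@T*1e3).round(1))
E
```

```text
[[-69.2 -25.2]
 [ 68.9  14.2]] [[-69.4  60.1]
 [ 67.8  59.4]
 [ 69.1  26.1]
 [-69.9 -14.9]]
```

Emit:
send_rows(
  motion=[
    {"linear":[0,0,0.04],"delta_rot":[0,0,0]},
    {"linear":[0,0,0.06],"delta_rot":[0,0,0]},
    {"linear":[0,0,0.06],"delta_rot":[0,0,0]},
    {"linear":[0,0,0.02],"delta_rot":[0,0,0]},
    {"linear":[0,0,0.0125],"delta_rot":[0,0,0]},
    {"linear":[0,0,0.0125],"delta_rot":[0,0,0]},
    {"linear":[0,0,0.0125],"delta_rot":[0,0,0]},
    {"linear":[0,0,0.0125],"delta_rot":[0,0,0]},
    {"linear":[0,0,0],"delta_rot":[0,0,0]},
    {"linear":[0,0,0],"delta_rot":[0,0,0]},
    {"linear":[0,0,0],"delta_rot":[0,0,0]},
  ],
)

```text
time: 18.65
eef_pos: [0.5245, 0.2646, 0.0637]
tool_rot: [0.82, 0.573, 0.001, 0.0]
contact_force: [0.9, 0.2, -2.2]
width: 0.0108
grasp_force: 60.3
```

Emit:
send_rows(
  motion=[
    {"linear":[0,0,0.0015],"delta_rot":[0,0,0]},
    {"linear":[0,0,0],"delta_rot":[0,0,0]},
    {"linear":[0,0,0],"delta_rot":[0,0,0]},
  ],
)

```text
time: 18.95
eef_pos: [0.5242, 0.2644, 0.0623]
tool_rot: [0.82, 0.573, 0.0, 0.0]
contact_force: [-0.9, 0.7, -1.5]
width: 0.0107
grasp_force: 60.3
```

Emit:
send_rows(
  motion=[
    {"linear":[0,0,0.001],"delta_rot":[0,0,0]},
    {"linear":[0,0,0],"delta_rot":[0,0,0]},
  ],
)

```text
time: 19.15
eef_pos: [0.5241, 0.2644, 0.0615]
tool_rot: [0.82, 0.573, -0.0, -0.0]
contact_force: [0.2, 0.0, -2.6]
width: 0.011
grasp_force: 60.3
```

Emit:
send_rows(
  motion=[
    {"linear":[0,0,0],"delta_rot":[0,0,0]},
    {"linear":[0,0,0],"delta_rot":[0,0,0]},
    {"linear":[0,0,0],"delta_rot":[0,0,0]},
    {"linear":[0,0,0],"delta_rot":[0,0,0]},
    {"linear":[0,0,0],"delta_rot":[0,0,0]},
    {"linear":[0,0,0],"delta_rot":[0,0,0]},
    {"linear":[0,0,0],"delta_rot":[0,0,0]},
    {"linear":[0,0,0],"delta_rot":[0,0,0]},
    {"linear":[0,0,-0.02],"delta_rot":[0,0,0]},
    {"linear":[0,0,-0.06],"delta_rot":[0,0,0]},
    {"linear":[0,0,-0.07],"delta_rot":[0,0,0]},
    {"linear":[0,0,-0.07],"delta_rot":[0,0,0]},
    {"linear":[0,0,-0.07],"delta_rot":[0,0,0]},
    {"linear":[0,0,-0.06],"delta_rot":[0,0,0]},
    {"linear":[0,0,0],"delta_rot":[0,0,0]},
    {"linear":[0,0,0],"delta_rot":[0,0,0]},
  ],
  claw=-1,
)

```text
time: 20.75
eef_pos: [0.5247, 0.2646, 0.2738]
tool_rot: [0.82, 0.573, 0.002, 0.0]
contact_force: [-0.8, 0.5, -1.8]
width: 0.0854
grasp_force: 0.0
```

```bash
python3 - <<'E'
from station import bot
from h import *
c=bot.calibration("wrist");im=bot.get_image("wrist");cv2.imwrite("pics/w6.png",im[:,:,::-1])
a=np.radians(-20);xt=np.array([np.cos(a),np.sin(a)]);yt=np.array([-xt[1],xt[0]]);T=np.c_[xt,yt]
for k in blobs(im,*Y,800):
    q=cv2.approxPolyDP(k,4,True)[:,0]; print(q.tolist(),((plane(c,q,.044)-[.526,.2956])@T*1e3).round(1))
E
```

```text
[[379, 161], [242, 202], [242, 233], [375, 234]] [[ 67.3  14.9]
 [-68.4 -25.1]
 [-70.6 -57.6]
 [ 66.6 -59.2]]
[[381, 113], [233, 114], [239, 191], [379, 148]] [[ 67.1  58.9]
 [-71.2  58.5]
 [-70.6 -14. ]
 [ 66.7  27.1]]
```

View pics/w6.png

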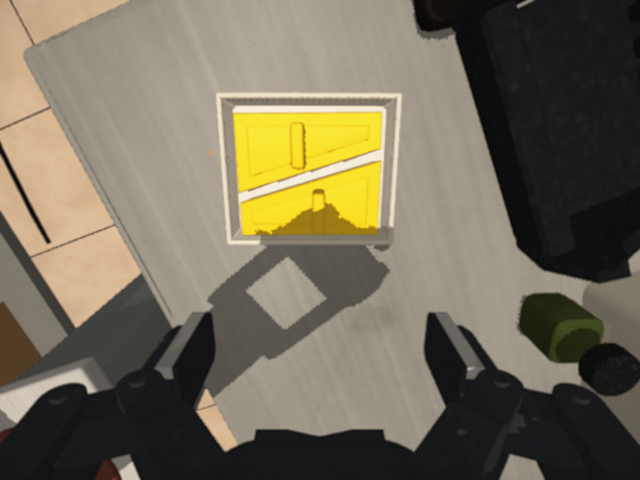

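The picture shows both boxes in the tray, flat and head to tail, with an even gap of about 10 mm between the slanted sides (rows 113–234, columns 233–381). The gripper is clear of them.

```bash
python3 -c "
from station import bot
print(bot.close_job())"
```

```text
the job is handed in; nothing more can be done
None
```

Both yellow-lidded boxes are in the tray, head to tail and flat in the last wrist picture, the blue box was never approached or touched, and the job is handed in at about 21 s; the hand-in call returned no verdict.

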